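# Mark the foot of a bisque flask on a sprung stand

## Robot

A 6-joint arm with a two-finger parallel gripper is mounted at the origin on the work surface. World frame = base frame: x ahead of the robot, y to its left, z up, the work surface at z = 0. Lengths are in m, angles in rad, forces in N, time in s.
With the tool pointing down it reaches from about 0.3 to 0.875 m from the base axis. Payload 6.4 kg.
Tool frame: the origin (TCP) lies midway between the tips of the shut fingers; the grasp point (between the pads) lies 19 mm behind it; z points along the fingers, y is the line along which they close (so a half turn about z gives the same grasp; the last joint's range is limited). The gripper opens to 85 mm and grips with 20 to 120 N. Pads are 22 mm wide; open, the fingers measure 114 mm over their backs; the gripper's body (76 mm by 85 mm) begins 54 mm behind the grasp point. The pads swing forward as they close: fully open they stand 13 mm farther back than shut.
Start: joints at [-1.55, 0.181, 1.607, -0, 1.354, -0.206], TCP at [0.129, -0.56, 0.231] pointing down, gripper open.
Joint ranges: [-2.99, 2.99], [-0.89, 2.07], [0.3, 2.58], [-1.14, 4.28], [0, 2.63], [-3.12, 3.12]. Speed limits (rad/s): [2.57, 2.57, 3.01, 3.14, 3.14, 3.14].

## Interface

Orientations are given as a unit quaternion [w, x, y, z].
In Python, from bench import status, camera, ctrl gives the robot as it stands. The module is installed in compiled form; this text tells all that it offers.
- The arm moves only by the shell command python3 -m handwheel 'ROWS'. ROWS is JSON, a list that holds one entry, the list of rows, each a list of 7 numbers: the opening, from -1 (shut) to 1 (fully open), then the shift along the tool's x, y, z in cm, then the turn, a rotation vector about the tool's x, y, z in degrees. A call has 1 to 10 rows; each row is the pose to reach, as a shift and turn from the pose commanded when the call began, along the tool's axes at that moment; what a row does not reach only later rows make up. A row lasts 1/8 s, in which the tool goes at most 62.5 mm and 10.7 degrees, less where a joint would pass 70% of its speed; a pose out of reach is approached as far as the arm can. A call with a gripper value outside its range is refused whole. The fingers move at their own pace and stop on an object; the grip force is fixed at half the most. Time passes only in rows, so rows that repeat a pose let the fingers close. It gives the time, the measured TCP pose, the force, the opening and the grip force at its end, in the units of the state.
- status.get_obs(): the state, without advancing time (a new reading comes with each control period).
- camera(name): name is "side" or "top" or "wrist"; returns a dict with "frame" (400x640x3 uint8, blue, green, red), "depth" (400x640 float32, m along the optical axis (not along the pixel's ray), 0 where there is no reading), "fx", "fy", "cx", "cy" (pixels), "extrinsics" (4x4, takes a point from camera to world coordinates); the wrist camera has in their place "hand_eye" (4x4, takes a point from camera to tool coordinates, whose origin is the TCP and whose axes are the flange's). Camera axes: x right, y down, z forward; pixel columns grow to the right and rows downward; lengths in m; the calibration is good to about 2 mm. A picture is of the moment at which its call begins: read the wrist's pose just before it.
- ctrl.hand_in(): hands the job in; it is judged then, once.
The state is a dict: "time_s": time; "q": joint angles; "dq": joint speeds; "joint_efforts": joint torques, N m; "eef_pos": TCP position; "eef_rot": TCP orientation; "wrist_force": force on the tool from outside, world axes, zero at the start; "torque": the same for the moment, N m; "opening": opening from 0.0 (shut) to 1.0 (fully open); "grasp_force": force on a finger pad.
Only numpy, scipy, OpenCV 4.12 (cv2) and the standard library are available. Lean on these libraries where they do the work, as an engineer would, in place of code of your own. Each camera call takes 0.05 s, during which the arm holds its last target. There are 200 camera calls.

## Task

Wet the print pad of the marking stand for the round flask: press the white nozzle cap of the fixed spray canister all the way down and let it spring back up, while the flask is still away from the stand. Then stand the narrow-necked round flask upright in the stand's sprung ring, press it down until the ring is fully down, and finish while still holding it down there, pushing on the flask only and not on the stand. Leave the beaker, the bowl and the brush where they are.

Things in the scene. Friction and masses are not known exactly. Their poses are not given: they have to be found in the camera images.
- flask_center (a point): Loose flask of plain white bisque, about 0.24 kg (varies), standing upright on the table. 125 mm tall. A flat foot 34 mm across, above it a round bulb (a sphere 68 mm across, its centre 38 mm above the foot), then a straight neck 26 mm across from 76 to 117 mm above the foot, and a lip 32 mm across at the top. Point: on its axis, half-way up (62.5 mm above the foot); z is the flask's axis, up. Grasp it by the neck from above.
- ring_top (a point): Centre of the top face of the aluminium sprung ring of the marking stand (moves with the ring). The ring is 80 mm across with a round hole 54 mm across, 9 mm thick, level, with three ears that slide on posts. The flask's foot goes through the hole and its bulb rests on the hole's upper edge; the flask's centre point is then about 45 mm above this point and its foot 17 mm below it. Ring top 75 mm above the table when up, 50 mm when fully down.
- ring (a joint): How far the sprung ring is pressed down, m: 0 up (as at the start), 0.025 fully down, at its stop. The spring carries the flask's weight with hardly any sinking; the total downward force needed is about 4 N to begin and 13 N fully down.
- cradle: The marking stand, fixed: grey housing 150 x 150 mm, 30 mm tall, with a dark round print pad in the middle of its top, and three steel posts 8 mm thick, 55 mm from the middle, rising to 82 mm above the table; it carries the sprung ring. Origin: centre of the underside, on the table, straight below the ring's centre.
- cap_top (a point): Centre of the top of the white nozzle cap (30 mm across, 14 mm tall, small nozzle stub on its side) on the fixed aluminium spray canister, 172 mm above the table when up. The canister is 56 mm across, in a foot clamp 84 mm across, and cannot move. z is up.
- cap (a joint): How far the sprung cap is pressed down, m: 0 up, 0.008 fully down, at its stop. It takes about 2 N to begin and 5 N fully down and springs back when let go.
- beaker: Bystander, loose: straight-sided open white bisque beaker, 66 mm across, 75 mm tall. Origin: centre of its underside; z up.
- bowl: Bystander, loose: open white bisque bowl, 84 mm across, 45 mm tall. Origin: centre of its underside; z up.
- brush: Bystander, loose: hand brush lying on the table beyond the stand. Origin: its underside, x along its length; z up.
There are look-alikes about, which are no part of the job. What is shaped like the part that bears flask_center but pink is not meant.

How it is judged:
On the way, in this order (a step that is already met when the one before it is completed fails the run):
1. the nozzle cap is pressed down, the flask still away from the stand (value of joint cap above 0.0055 m and horizontal distance between flask_center and ring_top above 0.06 m), for 0.05 s.
2. the cap has sprung back up, the flask still away from the stand (value of joint cap below 0.002 m and horizontal distance between flask_center and ring_top above 0.06 m), for 0.1 s.
3. the flask sits upright in the ring and holds it down (value of joint ring above 0.02 m and horizontal distance between flask_center and ring_top below 0.008 m and angle between flask_center's own z axis and vertical below 0.15 rad and z of flask_center in the frame of ring_top between 0.037 and 0.055 m and contact force between flask and ring above 4 N and contact force between any of the fingers, the arm and flask above 1 N and contact force between each of the fingers, the arm and cradle below 0.5 N and value of joint cap below 0.002 m), for 0.3 s.
At the end, for the whole second after the job is handed in: The robot still pushes the flask down (over 1 N); it stands in the ring within 8 mm of centre and 0.15 rad of upright, centre 37 to 55 mm above the ring top, over 4 N on the ring; ring at least 20 of 25 mm down; robot off stand and ring (under 0.5 N); cap up (under 2 mm) (all of step 3); the arm keeps its last pose, push and grip.
It fails at once if the beaker is pushed away or knocked over (distance of beaker from where it was at the start of the episode above 0.03 m or angle between beaker's own z axis and vertical above 0.5 rad).
It fails at once if the bowl is pushed away or knocked over (distance of bowl from where it was at the start of the episode above 0.03 m or angle between bowl's own z axis and vertical above 0.5 rad).
It fails at once if the brush is pushed away (distance of brush from where it was at the start of the episode above 0.03 m).
It also fails if it takes over 48 s, if anything falls off the work surface, if the arm or the gripper's body presses on something with over 40 N, if the wrist force passes 120 N, or if a joint passes its speed limit or range.

## Working session

There is one attempt and no reset: what is moved stays moved. The work goes in short steps, Python scripts to look and compute and a shell command to move; the robot and the scene stay as the last step left them, time stands still between calls to the robot, and variables do not carry over. Pictures are saved under pics/ and viewed, at most 10 in all, crops included, and the job is handed in when it is done.

```bash
mkdir -p pics
cat > h.py <<'E'
import numpy as np, cv2
from scipy.spatial.transform import Rotation as R
from bench import status, camera, ctrl
def grab(name):
    o=status.get_obs(); c=camera(name)
    if 'extrinsics' in c: T=np.array(c['extrinsics'])
    else:
        q=o['eef_rot']; W=np.eye(4); W[:3,:3]=R.from_quat([q[1],q[2],q[3],q[0]]).as_matrix(); W[:3,3]=o['eef_pos']; T=W@np.array(c['hand_eye'])
    c['T']=T; d=c['depth']; v,u=np.mgrid[:400,:640]
    P=np.stack([(u-c['cx'])/c['fx']*d,(v-c['cy'])/c['fy']*d,d],-1)
    c['P']=P@T[:3,:3].T+T[:3,3]; c['P'][d<=0]=np.nan
    return c
E
python3 - <<'E'
from h import *
o=status.get_obs(); print(o)
a=[]
for n in('top','side'):
    c=grab(n); np.savez('pics/%s0.npz'%n,**{k:np.array(c[k]) for k in c}); cv2.imwrite('pics/%s0.png'%n,c['frame']); print(n,c['T'].round(3).tolist(),c['fx'])
E
```

```text
{'time_s': 0.0, 'q': array([-1.55031544e+00,  1.81562962e-01,  1.60803121e+00, -2.19819488e-05,
        1.35379515e+00, -2.06303192e-01]), 'dq': array([ 2.08523890e-04,  3.42648771e-05,  2.41088940e-04, -5.65986722e-04,
        1.58308177e-04, -1.55000981e-03]), 'joint_efforts': array([-1.48331787e-04, -4.44871724e+01, -3.51332724e+01, -2.94391566e-04,
        9.18369245e-03, -1.20132111e-05]), 'eef_pos': array([ 0.12928255, -0.55969682,  0.23036062]), 'eef_rot': array([-8.95455014e-04,  9.93577338e-01,  1.13151517e-01,  7.26604239e-05]), 'wrist_force': array([-0.35190248, -0.21778568,  0.53904677]), 'torque': array([0.01143291, 0.00900457, 0.01805296]), 'grasp_force': 0.0, 'opening': 0.9987760532858312}
top [[0.016, -0.997, 0.075, 0.504], [-1.0, -0.014, 0.026, -0.047], [-0.025, -0.075, -0.997, 1.24], [0.0, 0.0, 0.0, 1.0]] 515.4600074832931
side [[0.951, -0.204, 0.232, 0.357], [-0.309, -0.658, 0.687, -0.738], [0.013, -0.725, -0.688, 0.817], [0.0, 0.0, 0.0, 1.0]] 448.72752049913885
```

View pics/top0.png

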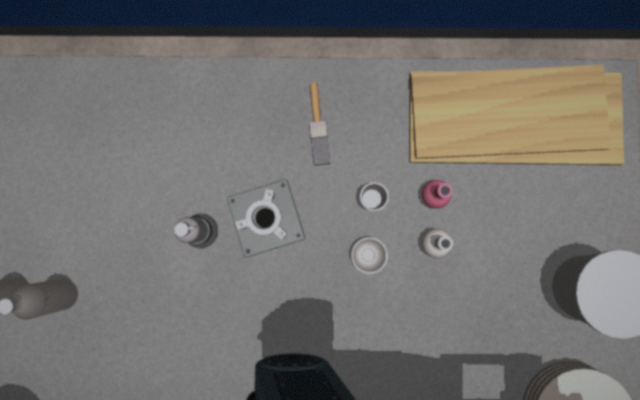

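View pics/side0.png

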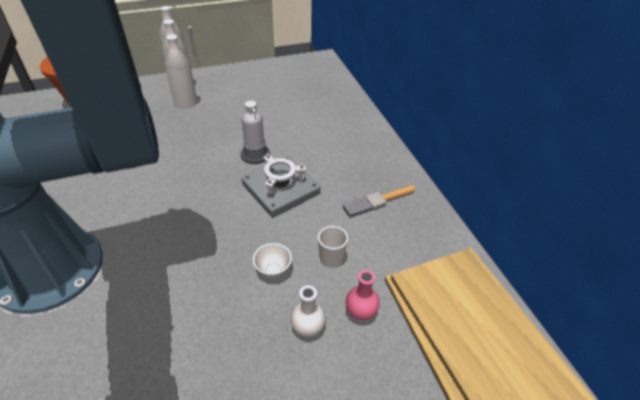

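Top view: the canister cap is at (185,230), the stand ring at (265,217), the beaker at (373,196), the bowl at (369,255) and the brush at (318,125). The white flask lip is at (445,242) and the pink one at (443,191).
Look-alikes: for the flask, pink (443,191) is rejected and white (437,242) chosen. For the canister, the bottles at (5,305) have no foot clamp and are rejected; the one beside the stand at (187,230) is chosen. Next I measure from both views and check in a crop.

```bash
cat > m.py <<'E'
from h import *
L={n:np.load('pics/%s0.npz'%n) for n in('top','side')}
def sel(n,box,zlo,zhi):
    P=L[n]['P']; x0,y0,x1,y1=box; Q=P[y0:y1,x0:x1].reshape(-1,3); Q=Q[(Q[:,2]>zlo)&(Q[:,2]<zhi)]
    if len(Q)<3: return print(n,box,len(Q))
    c,r=cv2.minEnclosingCircle(Q[:,:2].astype(np.float32))
    print(n,'N',len(Q),'mean',Q.mean(0).round(4),'zmax',Q[:,2].max().round(4),'circ',np.round(c,4),round(r,4))
for nm,bt,bs,lo,hi in [('cap',(165,210,220,250),(235,95,268,125),.162,.2),('flasklip',(415,222,465,262),(290,280,325,315),.115,.14),('bulb',(415,222,465,262),(285,280,335,345),.02,.07),
  ('ring',(228,182,305,258),(240,145,325,215),.066,.095),('house',(222,175,310,262),(235,145,325,220),.02,.04),('beaker',(350,175,395,218),(310,220,355,270),.06,.09),('bowl',(345,230,393,278),(248,240,298,285),.035,.06),('pinklip',(415,172,465,215),(350,265,385,300),.115,.14)]:
    print(nm); sel('top',bt,lo,hi); sel('side',bs,lo,hi)
t=cv2.imread('pics/top0.png')[160:280,160:480]; s=cv2.imread('pics/side0.png')[90:350,230:400]
cv2.imwrite('pics/crop0.png',np.hstack([cv2.resize(t,(480,180*1)) if 0 else cv2.copyMakeBorder(cv2.resize(t,None,fx=1.4,fy=1.4,interpolation=2),0,520-168,0,0,0),cv2.resize(s,None,fx=2,fy=2,interpolation=2)]))
E
python3 m.py; python3 -c "
from h import *
c=camera('wrist');print(np.array(c['hand_eye']).round(4).tolist(),c['fx'])"
```

```text
cap
top N 182 mean [0.5197 0.2471 0.1712] zmax 0.1773 circ [0.5207 0.2448] 0.0189
side N 91 mean [0.5155 0.2427 0.1689] zmax 0.173 circ [0.5184 0.2435] 0.0204
flasklip
top N 176 mean [ 0.4991 -0.3075  0.1256] zmax 0.1304 circ [ 0.4988 -0.3076] 0.0163
side N 230 mean [ 0.4959 -0.3101  0.1239] zmax 0.1276 circ [ 0.4962 -0.3094] 0.017
bulb
top N 453 mean [ 0.4995 -0.2974  0.0577] zmax 0.07 circ [ 0.4992 -0.3074] 0.0337
side N 802 mean [ 0.4913 -0.324   0.0541] zmax 0.07 circ [ 0.4955 -0.3117] 0.0338
ring
top N 803 mean [0.5512 0.0902 0.0748] zmax 0.0848 circ [0.5517 0.0908] 0.0644
side N 553 mean [0.5475 0.0841 0.0723] zmax 0.0823 circ [0.5478 0.0874] 0.064
house
top N 3205 mean [0.5506 0.0885 0.0306] zmax 0.0396 circ [0.5518 0.0901] 0.1038
side N 2058 mean [0.5406 0.0801 0.0286] zmax 0.04 circ [0.5347 0.1241] 0.135
beaker
top N 201 mean [ 0.6049 -0.1629  0.0731] zmax 0.0812 circ [ 0.602  -0.1603] 0.0328
side N 341 mean [ 0.5991 -0.1617  0.0691] zmax 0.0773 circ [ 0.5973 -0.161 ] 0.0349
bowl
top N 306 mean [ 0.4672 -0.1561  0.0435] zmax 0.0521 circ [ 0.4687 -0.1531] 0.0416
side N 341 mean [ 0.4665 -0.15    0.0413] zmax 0.0464 circ [ 0.465  -0.1541] 0.0425
pinklip
top N 172 mean [ 0.6128 -0.3072  0.1258] zmax 0.1311 circ [ 0.6128 -0.3077] 0.0162
side N 211 mean [ 0.6092 -0.3097  0.1236] zmax 0.1268 circ [ 0.6099 -0.3087] 0.0171
[[-0.0004, -0.956, -0.2935, 0.0739], [1.0, -0.0006, 0.0005, -0.0003], [-0.0007, -0.2935, 0.956, -0.1422], [0.0, 0.0, 0.0, 1.0]] 345.1466297190794
```

View pics/crop0.png

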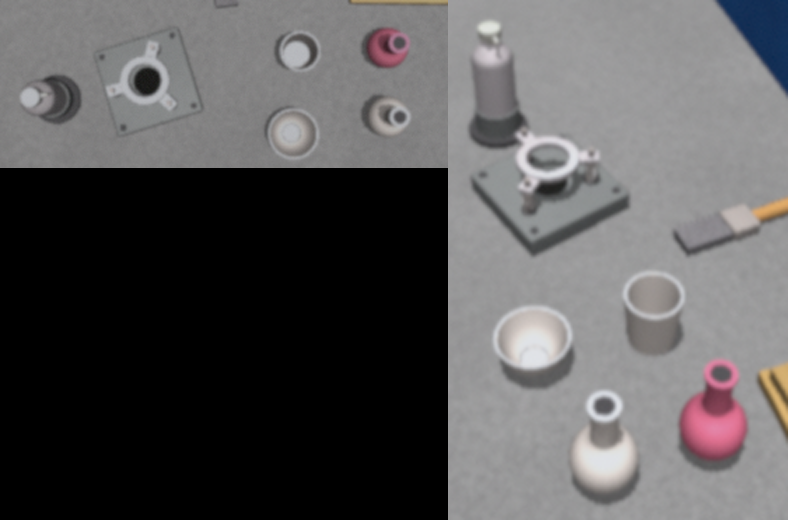

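The crop confirms the white flask, and the clamped canister beside the stand. I'll shut the gripper and travel towards the cap.

```bash
python3 -m handwheel '[[[-1,7,-8.7,-4,0,0,3],[-1,12,-14,-4,0,0,6],[-1,16,-20,-4,0,0,9],[-1,20,-25,-4,0,0,12],[-1,24,-30,-4,0,0,13],[-1,28,-34.9,-4,0,0,13],[-1,28,-34.9,-4,0,0,13],[-1,28,-34.9,-4,0,0,13],[-1,28,-34.9,-4,0,0,13],[-1,28,-34.9,-4,0,0,13]]]'
```

```text
time_s: 1.4
eef_pos: [0.3234, -0.1578, 0.2712]
eef_rot: [0.0, 1.0, -0.0, -0.0]
wrist_force: [0.3, 0.1, 1.1]
opening: 0.003
grasp_force: 0.0
```

```bash
python3 -m handwheel '[[[-1,19.5,-40.3,0,0,0,0],[-1,19.5,-40.3,0,0,0,0],[-1,19.5,-40.3,0,0,0,0],[-1,19.5,-40.3,0,0,0,0],[-1,19.5,-40.3,0,0,0,0],[-1,19.5,-40.3,0,0,0,0],[-1,19.5,-40.3,0,0,0,0],[-1,19.5,-40.3,0,0,0,0],[-1,19.5,-40.3,0,0,0,0],[-1,19.5,-40.3,0,0,0,0]]]'
python3 - <<'E'
from h import *
c=grab('wrist'); o=status.get_obs(); print(o['eef_pos'])
cv2.imwrite('pics/w1.png',c['frame'])
P=c['P'].reshape(-1,3)
for lo,hi in((.165,.2),):
    Q=P[(P[:,2]>lo)&(P[:,2]<hi)&(np.hypot(P[:,0]-.518,P[:,1]-.245)<.04)]; print(len(Q),Q.mean(0),np.median(Q,0),cv2.minEnclosingCircle(Q[:,:2].astype(np.float32)),np.percentile(Q,[1,99],axis=0))
E
```

```text
time_s: 2.65
eef_pos: [0.5188, 0.2439, 0.2712]
eef_rot: [0.0, 1.0, -0.001, -0.0]
wrist_force: [0.1, -0.9, -0.2]
opening: -0.001
grasp_force: 0.0
[0.51874924 0.24394261 0.27145204]
1275 [0.51857915 0.24950183 0.17099645] [0.51896289 0.24971165 0.17127561] ((0.5176863670349121, 0.2462700456380844), 0.018352046608924866) [[0.50412658 0.23323471 0.16536813]
 [0.53180997 0.2637063  0.17282014]]
```

View pics/w1.png

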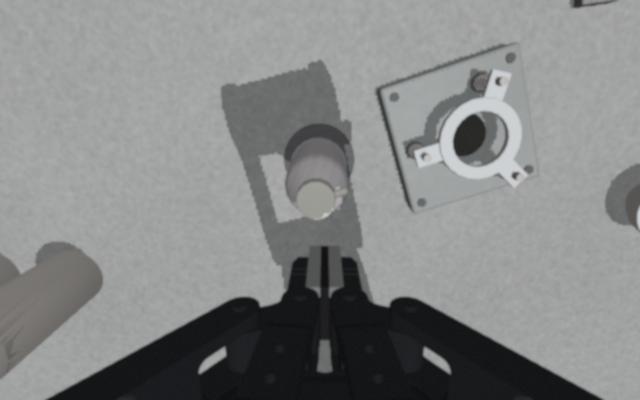

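The cap is centred at (316,200), with its stub at (345,190) and the stand's ring at (480,138). I'll shift about 4 mm left and press.

```bash
python3 -m handwheel '[[[-1,0,-0.4,4,0,0,0],[-1,0,-0.4,8,0,0,0],[-1,0,-0.4,9.2,0,0,0],[-1,0,-0.4,9.7,0,0,0],[-1,0,-0.4,10.1,0,0,0],[-1,0,-0.4,10.4,0,0,0],[-1,0,-0.4,10.6,0,0,0],[-1,0,-0.4,10.6,0,0,0]]]'
```

```text
time_s: 3.7
eef_pos: [0.5198, 0.2497, 0.1663]
eef_rot: [-0.0, 1.0, -0.0, 0.001]
wrist_force: [2.2, -1.7, 4.8]
opening: -0.0
grasp_force: 2.1
```

```bash
python3 -m handwheel '[[[-1,0,0,0.2,0,0,0],[-1,0,0,0.4,0,0,0],[-1,0,0,0.4,0,0,0],[-1,0,0,0.4,0,0,0]]]'
```

```text
time_s: 4.2
eef_pos: [0.5198, 0.2498, 0.1639]
eef_rot: [-0.0, 1.0, 0.0, 0.001]
wrist_force: [-2.7, -4.4, 17.2]
opening: 0.006
grasp_force: 8.5
```

The cap is at its stop (17 N). I'll let it spring back, then go to the flask.

```bash
python3 -m handwheel '[[[-1,0,0,-2,0,0,0],[-1,0,0,-6,0,0,0],[-1,0,0,-6,0,0,0],[1,0,6,-7,0,0,0],[1,-1,12,-7,0,0,0],[1,-2.2,18,-7,0,0,0],[1,-2.2,24,-7,0,0,0],[1,-2.2,30,-7,0,0,0],[1,-2.2,30,-7,0,0,0]]]'; python3 -m handwheel '[[[1,0,6,0,0,0,0],[1,0,12,0,0,0,0],[1,0,18,0,0,0,0],[1,0,24,0,0,0,0],[1,0,25.8,0,0,0,0],[1,0,25.8,0,0,0,0],[1,0,25.8,0,0,0,0]]]'
cat > fl.py <<'E'
from h import *
import sys
o=status.get_obs(); c=grab('wrist'); print(o['eef_pos'])
cv2.imwrite('pics/'+sys.argv[1],c['frame'])
P=c['P'].reshape(-1,3); e=o['eef_pos']
Q=P[(np.hypot(P[:,0]-.4975,P[:,1]+.3085)<.045)&(P[:,2]>.01)]
for lo,hi in((.118,.14),(.03,.065)):
    q=Q[(Q[:,2]>lo)&(Q[:,2]<hi)]; print(len(q),q.mean(0),np.percentile(q[:,2],99),cv2.minEnclosingCircle(q[:,:2].astype(np.float32)))
E
python3 fl.py w2.png
```

```text
time_s: 5.32
eef_pos: [0.4957, -0.0535, 0.2298]
eef_rot: [-0.0, 1.0, -0.003, -0.001]
wrist_force: [-0.4, 0.6, -0.5]
opening: 1.0
grasp_force: 0.0
time_s: 6.2
eef_pos: [0.4969, -0.3059, 0.2307]
eef_rot: [-0.001, 1.0, 0.001, -0.0]
wrist_force: [-0.2, 0.7, 0.3]
opening: 0.999
grasp_force: 0.0
[ 0.49687041 -0.30591029  0.23065776]
1375 [ 0.49753065 -0.30772805  0.12451655] 0.12626000834267187 ((0.4970864951610565, -0.3075270652770996), 0.016145799309015274)
1914 [ 0.51057464 -0.30757623  0.05557432] 0.06483292006936596 ((0.49798262119293213, -0.3077198266983032), 0.03371996432542801)
```

View pics/w2.png

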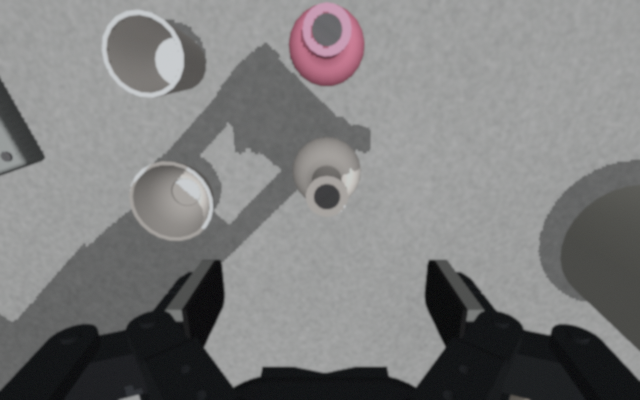

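White flask lip at (326,195), centred between the fingers; pink is clear at (326,30). I'll descend and grip the neck.

```bash
python3 -m handwheel '[[[1,0,0.2,5,0,0,0],[1,0,0.2,10,0,0,0],[1,0,0.2,14,0,0,0],[1,0,0.2,15,0,0,0],[1,0,0.2,15,0,0,0],[-1,0,0.2,15,0,0,0],[-1,0,0.2,15,0,0,0],[-1,0,0.2,15,0,0,0],[-1,0,0.2,15,0,0,0],[-1,0,0.2,15,0,0,0]]]'; python3 -m handwheel '[[[-1,0,0,0,0,0,0],[-1,0,0,-3,0,0,0],[-1,0,0,-8,0,0,0],[-1,0,0,-12,0,0,0],[-1,0,0,-12,0,0,0],[-1,0,0,-12,0,0,0]]]'
python3 - <<'E'
from h import *
o=status.get_obs();print(o['eef_pos']); c=grab('side'); P=c['P'].reshape(-1,3); e=o['eef_pos']
Q=P[(np.hypot(P[:,0]-e[0],P[:,1]-e[1])<.04)&(P[:,2]<e[2]+.02)]
print(np.percentile(Q[:,2],[.5,50]))
w=grab('wrist');f=c['frame']
cv2.imwrite('pics/g3.png',np.vstack([cv2.resize(c['frame'],(480,300)),cv2.resize(w['frame'],(480,300))]))
E
```

```text
time_s: 7.5
eef_pos: [0.4974, -0.3109, 0.0825]
eef_rot: [0.001, 1.0, -0.0, 0.001]
wrist_force: [-0.2, 0.1, 5.7]
opening: 0.333
grasp_force: 58.4
time_s: 8.25
eef_pos: [0.4959, -0.3096, 0.1997]
eef_rot: [-0.001, 1.0, -0.0, -0.001]
wrist_force: [0.1, 0.9, -3.2]
opening: 0.335
grasp_force: 60.2
[ 0.49587081 -0.30959445  0.19969997]
[-0.00459123  0.00106754]
```

View pics/g3.png

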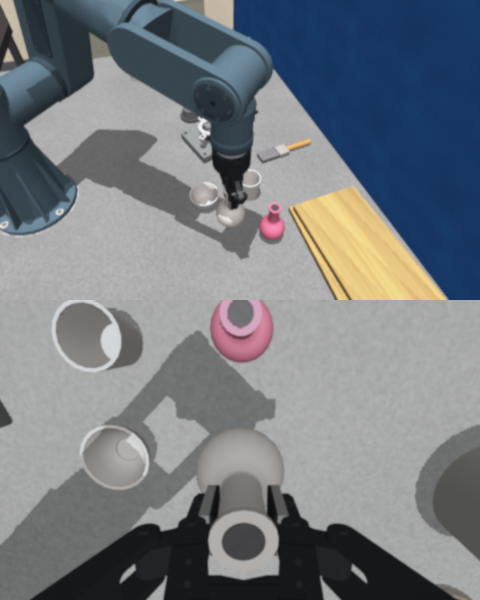

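The flask is held by the neck (lip at (242,540) in the lower half) and lifted clear. I'll carry it to just short of the ring and look.

```bash
python3 -m handwheel '[[[-1,0,-3,-3,0,0,0],[-1,0,-8,-3,0,0,0],[-1,-1,-13,-3,0,0,0],[-1,-1.6,-18,-3,0,0,0],[-1,-1.6,-23,-3,0,0,0],[-1,-1.6,-28,-3,0,0,0],[-1,-1.6,-33,-3,0,0,0],[-1,-1.6,-37,-3,0,0,0],[-1,-1.6,-40,-3,0,0,0],[-1,-1.6,-40,-3,0,0,0]]]'; python3 -m handwheel '[[[-1,0,0,0,0,0,0],[-1,0,0,0,0,0,0]]]'
cat > ring.py <<'E'
from h import *
import sys
o=status.get_obs(); c=grab('wrist'); e=o['eef_pos']; print(e,o['eef_rot'])
cv2.imwrite('pics/'+sys.argv[1],c['frame'])
P=c['P'].reshape(-1,3)
# ring annulus: keep only top-face points, fit circle robustly to outer body/hole by masking
Q=P[(P[:,2]>.069)&(P[:,2]<.0795)&(np.hypot(P[:,0]-.55,P[:,1]-.09)<.055)]
from scipy.optimize import least_squares
def cost(x,Q):
    r=np.hypot(Q[:,0]-x[0],Q[:,1]-x[1]); return np.clip(.027-r,0,None)+0*r, r
best=None
for dx in np.arange(-.008,.0081,.0005):
    for dy in np.arange(-.008,.0081,.0005):
        r=np.hypot(Q[:,0]-.55-dx,Q[:,1]-.09-dy); s=((r>.027)&(r<.04)).sum()
        if best is None or s>best[0]: best=(s,[])
        if s==best[0]: best[1].append((.55+dx,.09+dy))
print('ring',len(Q),best[0],np.mean(best[1],0),'z',np.median(Q[:,2]))
z=P[:,2]-e[2]; d=np.hypot(P[:,0]-e[0],P[:,1]-e[1])
L=P[(z>.034)&(z<.047)&(d<.022)]; 
print('lip rel',len(L),cv2.minEnclosingCircle(L[:,:2].astype(np.float32)),np.percentile(L[:,2],95)-e[2])
B=P[(z>-.06)&(z<-.012)&(d<.042)&(P[:,0]>e[0]+.005)]
f=least_squares(lambda x:np.linalg.norm(B-x,axis=1)-.034,[e[0],e[1],e[2]-.044],loss='soft_l1',f_scale=.001)
print('bulb rel',len(B),f.x-e)
E
python3 ring.py w4.png
```

```text
time_s: 9.6
eef_pos: [0.4795, 0.0916, 0.2296]
eef_rot: [-0.0, 1.0, 0.002, -0.002]
wrist_force: [-0.2, -1.1, -1.0]
opening: 0.333
grasp_force: 60.3
time_s: 9.85
eef_pos: [0.4806, 0.0889, 0.2308]
eef_rot: [0.0, 1.0, -0.001, -0.0]
wrist_force: [-0.0, 0.4, -2.3]
opening: 0.337
grasp_force: 60.3
[0.4805667  0.08885764 0.23076715] [ 8.67771459e-05  9.99999666e-01 -6.58043005e-04 -4.77481692e-04]
ring 5257 3990 [0.5495 0.091 ] z 0.07405577788007456
lip rel 7163 ((0.4818499684333801, 0.0888858363032341), 0.0214622113853693) 0.043413172282179335
bulb rel 5990 [-0.00092508  0.00241972 -0.04442403]
```

View pics/w4.png

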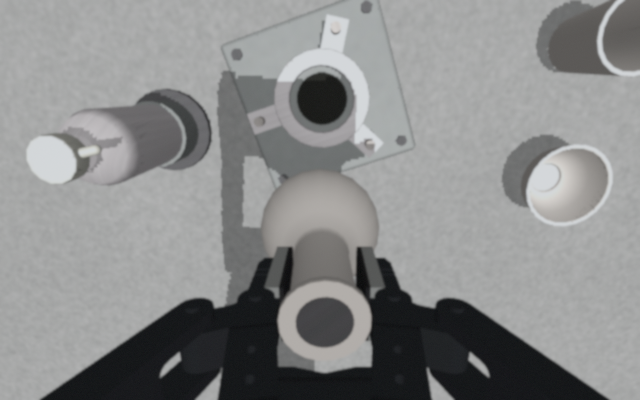

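Ring at (322,97), flask bulb at (320,225), lip at (325,320). I'll move over the ring and lower to just above contact.

```bash
python3 -m handwheel '[[[-1,4,0,0,0,0,0],[-1,7,0,0,0,0,0],[-1,7,0,0,0,0,0],[-1,7,0,3,0,0,0],[-1,7,0,5.5,0,0,0],[-1,7,0,7.5,0,0,0],[-1,7,0,8.5,0,0,0],[-1,7,0,8.5,0,0,0]]]';  python3 -m handwheel '[[[-1,0,0,0.3,0,0,0],[-1,0,0,0.6,0,0,0],[-1,0,0,0.9,0,0,0],[-1,0,0,1.2,0,0,0],[-1,0,0,1.2,0,0,0]]]'
python3 - <<'E'
from h import *
for i in range(3):
    o=status.get_obs(); grab('top'); print(o['eef_pos'],o['wrist_force'],o['torque'])
E
```

```text
time_s: 10.9
eef_pos: [0.55, 0.0895, 0.1459]
eef_rot: [-0.0, 1.0, -0.0, -0.001]
wrist_force: [0.2, 0.2, -3.3]
opening: 0.334
grasp_force: 60.4
time_s: 11.52
eef_pos: [0.5509, 0.0895, 0.1346]
eef_rot: [0.0, 1.0, -0.0, 0.0]
wrist_force: [-1.2, -1.6, 3.6]
opening: 0.332
grasp_force: 59.8
[0.55090589 0.08953229 0.13455897] [-1.21222663 -1.6472138   3.59513551] [-0.28474373  0.16523104  0.04371585]
[0.55095663 0.08956666 0.13463375] [-1.41433508 -1.992805    3.52576204] [-0.27900811  0.14751506  0.0280834 ]
[0.55097627 0.08956823 0.13464714] [-1.61557602 -1.50020199  3.28291091] [-0.32750956  0.15500004  0.03225317]
```

Contact is as the spring predicts (~6 N at 6 mm). I'll press on, easing a little sideways.

```bash
python3 -m handwheel '[[[-1,-0.1,0.1,0.4,0,0,0],[-1,-0.1,0.1,0.8,0,0,0],[-1,-0.1,0.1,1.2,0,0,0],[-1,-0.1,0.1,1.6,0,0,0],[-1,-0.1,0.1,1.9,0,0,0],[-1,-0.1,0.1,1.9,0,0,0],[-1,-0.1,0.1,1.9,0,0,0]]]'
```

```text
time_s: 12.55
eef_pos: [0.5506, 0.0888, 0.1162]
eef_rot: [-0.0, 1.0, -0.0, 0.001]
wrist_force: [-2.0, -1.0, 9.7]
opening: 0.332
grasp_force: 58.8
```

```bash
python3 -m handwheel '[[[-1,0,0,0.1,0,0,0],[-1,0,0,0.2,0,0,0],[-1,0,0,0.2,0,0,0],[-1,0,0,0.2,0,0,0]]]'; cp ring.py r2.py; sed -i 's/P\[:,2\]>.069)&(P\[:,2\]<.0795/P[:,2]>.044)\&(P[:,2]<.056/' r2.py; python3 r2.py w5.png
python3 - <<'E'
from h import *
c=grab('side'); cv2.imwrite('pics/s5.png',np.vstack([cv2.resize(c['frame'][100:250,180:380],(400,300)),cv2.resize(cv2.imread('pics/w5.png'),(400,250))]))
E
```

```text
time_s: 13.05
eef_pos: [0.5507, 0.0888, 0.1144]
eef_rot: [-0.0, 1.0, -0.0, 0.001]
wrist_force: [-2.7, -0.3, 10.8]
opening: 0.336
grasp_force: 58.7
[0.55067447 0.08884361 0.11441283] [-9.04255920e-05  9.99999288e-01 -1.18112169e-05  1.18999813e-03]
ring 3510 2456 [0.553  0.0905] z 0.0490028537490642
lip rel 7231 ((0.5521289110183716, 0.08883696794509888), 0.021398086100816727) 0.04360125264028661
bulb rel 5832 [-0.00180208  0.00230273 -0.0442611 ]
```

View pics/s5.png

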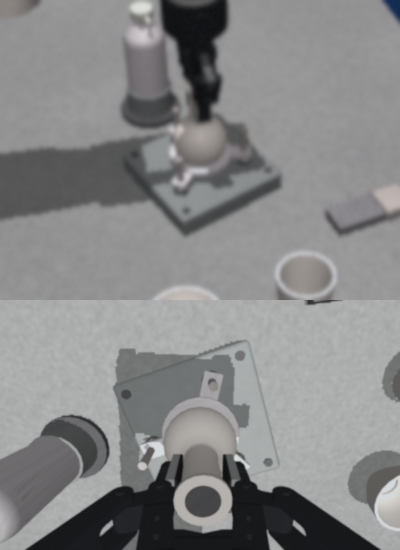

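The flask sits upright in the ring: bulb at (203,140) in the upper half, ring concentric around (200,435) below. Ring top measures 49–50 mm. One last small push for the stop, then hold.

```bash
python3 -m handwheel '[[[-1,0,0,0.1,0,0,0],[-1,0,0,0.2,0,0,0],[-1,0,0,0.2,0,0,0],[-1,0,0,0.2,0,0,0],[-1,0,0,0.2,0,0,0],[-1,0,0,0.2,0,0,0]]]'
```

```text
time_s: 13.9
eef_pos: [0.5517, 0.0887, 0.1139]
eef_rot: [0.0, 1.0, 0.0, 0.002]
wrist_force: [-2.9, -1.9, 17.4]
opening: 0.337
grasp_force: 57.7
```

The ring is at its stop: force rose to 17 N with almost no more travel.

```bash
python3 -c "
from bench import ctrl
print(ctrl.hand_in())"
```

```text
the job is handed in; nothing more can be done
None
```

I handed the job in with the cap pressed to its stop and let go, and the white flask standing in the ring and held down at the ring's stop (about 17 N); no verdict came back, and I didn't check the cap's spring-back or the bystanders' positions by measurement.

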